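Pump up the bench hand pump until its indicator pin pops out

TASK

Close the vent of the bench hand pump by pushing its lever round with a fingertip until it rests against its stop, then pump the plunger: press it fully down and let it spring right back, again and again until the indicator pin has popped fully out. Pump only with the vent closed, never pull the plunger up or touch the pin, and leave the bottles and other things around it where they stand. Finish with the vent closed and the plunger released.

Things in the scene. Friction and masses are not known exactly. Their poses are not given: they have to be found in the camera images.
- pump: Bench hand pump screwed to the worktop: aluminium plate 90 x 270 x 10 mm (x, y, z), block 50 x 216 mm on it (top 52 mm up). In a row along y: plunger barrel at 0 (52 mm across, top at 100 mm), indicator tower at y +80 mm (80 mm high), vent valve at y -90 mm, nozzle to -x. Origin: under the plunger, on the worktop. At yaw 0 its -x faces the robot, +y is the robot's left; yaw within 0.35 rad.
- plunger_top (a point): Centre of the top face of the plunger's round plastic cap (44 mm across, 14 mm thick), on the pump's vertical axis x = y = 0; 142 mm above the worktop when released, 117 mm when pressed fully down. It moves with the plunger.
- plunger (a joint): Plunger travel, m: 0 released, positive down, 0.025 at its stop. Its spring returns it by itself in about 0.3 s; a full press takes 7 to 10 N. Each full press raises the pin by one step of 8 mm (the first 1 to 10 mm), nothing on the way up; a press short of 0.020 may give none. It can also be pulled up, to -0.010, which is not wanted.
- indicator_pin (a joint): How far the pin stands out, m: starts anywhere from 0 to 0.020, 0.036 is fully out (its stop). Friction holds it between presses; past about 0.031 it pops out to its stop by itself and stays there. Two to four full presses are needed.
- pin_tip (a point): Top of the indicator pin, a bare steel pin 10 mm across that rises straight out of the indicator tower (pump's x = 0, y = +80 mm): 83 mm above the worktop at joint value 0, 119 mm when fully out.
- vent_lever (a joint): Lever angle, rad: 0 is closed (lever points along the pump's -y, against its stop); it starts open at 1.0 to 1.5 (at 1.57 it would point along the pump's -x, over the nozzle). At angle a it points from its axis to (-sin a, -cos a) in the pump's x, y. It turns level with light friction (about 1 N at the grip) and stays where it is left.
- lever_axis (a point): Point on the vertical axis about which the lever turns, at the height of the lever's middle, 109 mm above the worktop (pump's x = 0, y = -90 mm). Fixed to the pump.
- lever_grip (a point): Middle of the plastic grip of the lever, 60 mm from its axis and 109 mm above the worktop. The lever is a level bar, 9 mm thick, with a round grip 15 mm thick from 40 mm to 75 mm off the axis; below it is air for 90 mm. Moves with the lever.
- sample_bottle_mid (a point): Clear glass bottle, 58 mm across, 103 mm high, its centre half-way up; stands loose just behind the pump. Bystander.
- dropper_a_mid (a point): Small amber dropper bottle with black rubber top, 33 mm across, 107 mm high, centre half-way up; stands loose in front of the pump's indicator tower. Bystander.
- timer_mid (a point): White timer lying flat, 66 x 60 x 18 mm, its centre; loose, in front of the pump. Bystander.
- rubber_bung_a_mid (a point): Rubber bung, 32 mm across, 26 mm high, centre half-way up; stands loose behind the pump. Bystander.
- petri_dish_mid (a point): Glass dish with lid, 94 mm across, 18 mm high, its centre; loose, to the left of the pump. Bystander.
- conical_500_mid (a point): Conical glass flask, 98 mm across, 171 mm high, centre half-way up; stands loose, to the right of the pump. Bystander.

How it is judged:
On the way, in this order (a step that is already met when the one before it is completed fails the run):
1. the vent lever is pushed closed, within 0.12 rad of its stop (value of joint vent_lever below 0.12 rad), for 0.2 s.
2. the plunger is pumped until the indicator pin is fully out, at least 33 of its 36 mm (value of joint indicator_pin above 0.033 m), for 0.2 s.
At the end, for the whole second after the job is handed in: The vent lever is within 0.12 rad of its closed stop, the indicator pin stands out at least 33 of its 36 mm, the plunger is released (within 5 mm of its rest height), and no bystander has been moved (value of joint vent_lever below 0.12 rad and value of joint indicator_pin above 0.033 m and value of joint plunger between -0.005 and 0.005 m); the robot touches nothing.
It fails at once if the plunger is pressed by more than 8 mm while the vent is open (lever more than 0.2 rad from closed) (value of joint plunger above 0.008 m and value of joint vent_lever above 0.2 rad).
It fails at once if the plunger is pulled up by more than 5 mm (value of joint plunger below -0.005 m).
It fails at once if the indicator pin is touched by the robot (contact force between any of the arm, the fingers and indicator_pin above 0.5 N).
It fails at once if a bystander is lifted, knocked over or moved by more than 25 mm (distance of any of sample_bottle_mid, dropper_a_mid, timer_mid, rubber_bung_a_mid, petri_dish_mid, conical_500_mid from where it was at the start of the episode above 0.025 m).
It also fails if it takes over 58 s, if anything falls off the work surface, if the arm or the gripper's body presses on something with over 40 N, if the wrist force passes 120 N, or if a joint passes its speed limit or range.

ROBOT

A 6-joint arm with a two-finger parallel gripper is mounted at the origin on a cart in front of the work surface, level with it; the furniture and walls round the work are solid. World frame = base frame: x ahead of the robot, y to its left, z up, the work surface at z = 0. Lengths are in m, angles in rad, forces in N, time in s.
With the tool pointing down it reaches from about 0.3 to 0.875 m from the base axis. Payload 6.4 kg.
Tool frame: the origin (TCP) lies between the finger pads; the fingertips stand tip_extent ahead of it and the grasp point (between the pads) lies 5 mm behind it (tip_extent is the distance from the TCP to the fingertips, in m); z points along the fingers, y is the direction in which the jaws open and shut (so a half turn about z gives the same grasp; the last joint's range is limited). The gripper opens to 85 mm and grips with 20 to 120 N. Pads are 22 mm wide; open, the fingers measure 114 mm over their backs; the gripper's body (76 mm by 85 mm) begins 54 mm behind the grasp point. The pads swing forward as they close: fully open they stand 13 mm farther back than shut.
Start: joints at [1.141, 0.181, 1.607, -0, 1.354, -0.206], TCP at [0.128, 0.561, 0.245] pointing down, gripper open.
Joint ranges: [-2.99, 2.99], [-0.89, 2.07], [0.3, 2.58], [-1.14, 4.28], [0, 2.63], [-3.12, 3.12]. Speed limits (rad/s): [2.57, 2.57, 3.01, 3.14, 3.14, 3.14].

INTERFACE

Orientations are given as a unit quaternion [w, x, y, z].
In Python, from bench import * gives the robot as it stands.
- The arm moves only by the shell command python3 -m jog 'ROWS'. ROWS is JSON, a list of rows, each a list of 3 entries, a list of its own where there are three numbers: the shift along the tool's x, y, z in mm, then the turn, a rotation vector about the tool's x, y, z in rad, then the opening, from 0 (shut) to 1 (fully open). A call has 1 to 20 rows; each row is the pose to reach, as a shift and turn from the pose measured when the call began, along the tool's axes at that moment; what a row does not reach only later rows make up. A row lasts 1/12 s, in which the tool goes at most 41.7 mm and 7.16 degrees, less where a joint would pass 70% of its speed; a pose out of reach is approached as far as the arm can. A call with a gripper value outside its range is refused whole. The fingers move at their own pace and stop on an object; the grip force is fixed at half the most. Time passes only in rows, so rows that repeat a pose let the fingers close. It gives the time, the measured TCP pose, the force and the opening at its end, in the units of the state.
- get_obs(): the state, without advancing time (a new reading comes with each control period).
- camera(name): name is "side" or "top"; returns (picture, depth): 420x560x3 uint8, red, green, blue; 420x560 float32, m along the optical axis (not along the pixel's ray), 0 where there is no reading.
- get_calibration(name): a dict with "fx", "fy", "cx", "cy" (pixels), "world_from_camera" (4x4, takes a point from camera to world coordinates). Camera axes: x right, y down, z forward; pixel columns grow to the right and rows downward; lengths in m; the calibration is good to about 2 mm. A picture is of the moment at which its call begins. get_calibration takes no time and is no camera call.
- hand_in(): hands the job in, once; it reports no verdict.
The state is a dict: "time_s": time; "q": joint angles; "dq": joint speeds; "joint_efforts": joint torques, N m; "eef_pos": TCP position; "eef_rot": TCP orientation; "wrist_force": force on the tool from outside, world axes, zero at the start; "torque": the same for the moment, N m; "opening": opening from 0.0 (shut) to 1.0 (fully open).
Only numpy, scipy, OpenCV 4.12 (cv2) and the standard library are available. Lean on these libraries where they do the work, as an engineer would, in place of code of your own. Each camera call takes 0.05 s, during which the arm holds its last target.

## Working session

There is one attempt and no reset: what is moved stays moved. The work goes in short steps, Python scripts to look and compute and a shell command to move; the robot and the scene stay as the last step left them, time stands still between calls to the robot, and variables do not carry over. Pictures are saved under pics/ and viewed, and the job is handed in when it is done.

```bash
ls; mkdir -p pics; python3 - <<'E'
from bench import *
import cv2,numpy as np
o=get_obs();print(o)
for n in("side","top"):
    p,d=camera(n);cv2.imwrite(f"pics/{n}0.png",p[:,:,::-1]);np.savez(f"{n}0.npz",p=p,d=d)
    print(get_calibration(n))
E
```

```text
pics
{'time_s': 0.0, 'q': array([ 1.14070757e+00,  1.81536763e-01,  1.60801553e+00, -1.02502591e-05,
        1.35379245e+00, -2.06286002e-01]), 'dq': array([ 0.00010708,  0.00045378, -0.00102887,  0.00166465, -0.00088398,
        0.0017966 ]), 'joint_efforts': array([ 5.12932857e-04, -4.44878805e+01, -3.51332152e+01, -5.09451681e-07,
        9.19014827e-03,  3.53163080e-05]), 'eef_pos': array([0.12736723, 0.56017234, 0.2443829 ]), 'eef_rot': array([-2.69313618e-04,  1.11666842e-01,  9.93745314e-01, -8.33635694e-04]), 'wrist_force': array([-0.1197026 , -0.83838774,  0.889585  ]), 'torque': array([-0.00861725, -0.02664158,  0.01056154]), 'opening': 0.9985306128217816}
{'fx': 470.92596212731655, 'fy': 470.92596212731655, 'cx': 275.98858051610404, 'cy': 206.24454561083206, 'world_from_camera': array([[-0.99938686,  0.02053214, -0.02836067,  0.56560826],
       [ 0.03449239,  0.43821054, -0.89821033,  1.20625349],
       [-0.00601424, -0.89863783, -0.43865006,  0.71510164],
       [ 0.        ,  0.        ,  0.        ,  1.        ]])}
{'fx': 434.36625429283964, 'fy': 434.36625429283964, 'cx': 280.23334890895643, 'cy': 199.06206484466253, 'world_from_camera': array([[ 0.02315654, -0.99406141,  0.10632818,  0.39567967],
       [-0.99966529, -0.02425096, -0.00901135, -0.03001399],
       [ 0.01153639, -0.10608391, -0.99429026,  1.28434808],
       [ 0.        ,  0.        ,  0.        ,  1.        ]])}
```

View pics/top0.png

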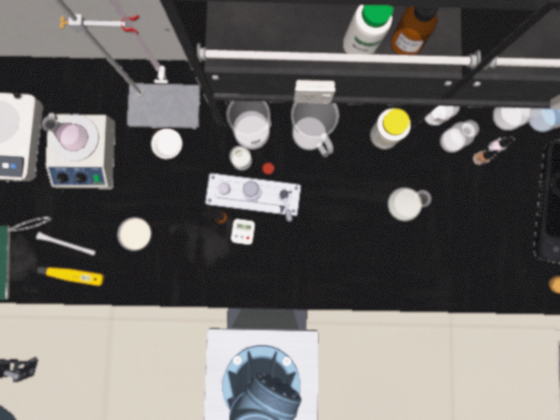

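View pics/side0.png

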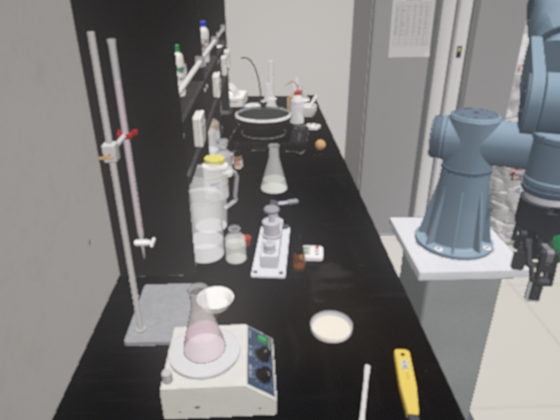

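The top view shows the pump at px (207-300, 175-215), with the lever near (288,205), the dropper at (222,217), the timer at (243,232) and the clear bottle at (240,158). The side view shows the pump at about (270,245). I'll zoom in next.

```bash
cat > h.py <<'E'
from bench import *
import cv2,numpy as np
def ray(n,u,v,z):
    c=get_calibration(n);T=c["world_from_camera"]
    d=T[:3,:3]@np.array([(u-c["cx"])/c["fx"],(v-c["cy"])/c["fy"],1]);o=T[:3,3]
    return o+d*(z-o[2])/d[2]
def cloud(n,d):
    c=get_calibration(n);T=c["world_from_camera"];v,u=np.mgrid[:420,:560]
    P=np.stack([(u-c["cx"])/c["fx"]*d,(v-c["cy"])/c["fy"]*d,d],-1)
    return P@T[:3,:3].T+T[:3,3]
def crop(n,p,x0,x1,y0,y1,s,f):
    cv2.imwrite(f,cv2.resize(p[y0:y1,x0:x1,::-1],None,fx=s,fy=s,interpolation=cv2.INTER_CUBIC))
E
python3 - <<'E'
from h import *
t=np.load("top0.npz");s=np.load("side0.npz")
crop("top",t['p'],195,315,140,250,6,"pics/topc.png")
crop("side",s['p'],210,340,180,290,6,"pics/sidec.png")
C=cloud("top",t['d'])
for y in range(0,300,12): print(y,[tuple(np.round(C[y,x],2)) for x in (230,255,285)])
# white plate mask
hsv=cv2.cvtColor(t['p'],cv2.COLOR_RGB2HSV)
m=((C[...,2]>0.004)&(C[...,2]<0.2)&(C[...,0]>.3)&(C[...,0]<.6)&(abs(C[...,1])<.3)).astype(np.uint8)
n,l,st,ce=cv2.connectedComponentsWithStats(m)
for i in range(1,n):
    if st[i,4]>30: print(st[i],ce[i],C[l==i].mean(0),C[l==i][:,2].max())
E
```

```text
0 [(np.float64(0.76), np.float64(0.05), np.float64(0.67)), (np.float64(0.76), np.float64(0.01), np.float64(0.68)), (np.float64(0.76), np.float64(-0.04), np.float64(0.68))]
12 [(np.float64(0.89), np.float64(0.08), np.float64(0.4)), (np.float64(0.89), np.float64(0.03), np.float64(0.4)), (np.float64(0.9), np.float64(-0.04), np.float64(0.4))]
24 [(np.float64(0.87), np.float64(0.08), np.float64(0.4)), (np.float64(0.87), np.float64(0.02), np.float64(0.4)), (np.float64(0.87), np.float64(-0.04), np.float64(0.4))]
36 [(np.float64(0.84), np.float64(0.08), np.float64(0.4)), (np.float64(0.84), np.float64(0.02), np.float64(0.4)), (np.float64(0.84), np.float64(-0.04), np.float64(0.4))]
48 [(np.float64(0.81), np.float64(0.08), np.float64(0.4)), (np.float64(0.81), np.float64(0.02), np.float64(0.4)), (np.float64(0.81), np.float64(-0.04), np.float64(0.4))]
60 [(np.float64(0.78), np.float64(0.08), np.float64(0.4)), (np.float64(0.79), np.float64(0.02), np.float64(0.4)), (np.float64(0.79), np.float64(-0.04), np.float64(0.4))]
72 [(np.float64(0.76), np.float64(0.07), np.float64(0.4)), (np.float64(0.76), n
[... 2816 characters left out ...]
np.float64(-0.06), np.float64(-0.0))]
276 [(np.float64(0.3), np.float64(0.1), np.float64(-0.0)), (np.float64(0.31), np.float64(0.03), np.float64(0.0)), (np.float64(0.31), np.float64(-0.06), np.float64(-0.0))]
288 [(np.float64(0.27), np.float64(0.1), np.float64(-0.0)), (np.float64(0.27), np.float64(0.03), np.float64(0.0)), (np.float64(0.27), np.float64(-0.06), np.float64(0.0))]
[ 206  175   95   47 2784] [253.50862069 194.78412356] [0.5386557  0.03601936 0.04521628] 0.14793938711495613
[215 212  14  12 123] [220.65853659 217.30894309] [0.4705568  0.12500826 0.06294209] 0.10888303108974551
[232 219  23  25 464] [242.82974138 231.67456897] [0.43327249 0.06515403 0.01550778] 0.023872366572474046
```

View pics/topc.png

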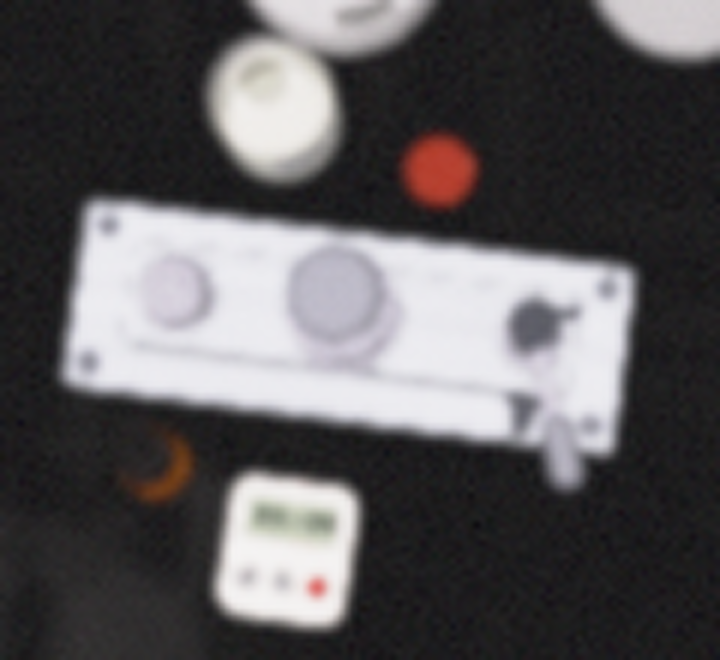

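View pics/sidec.png

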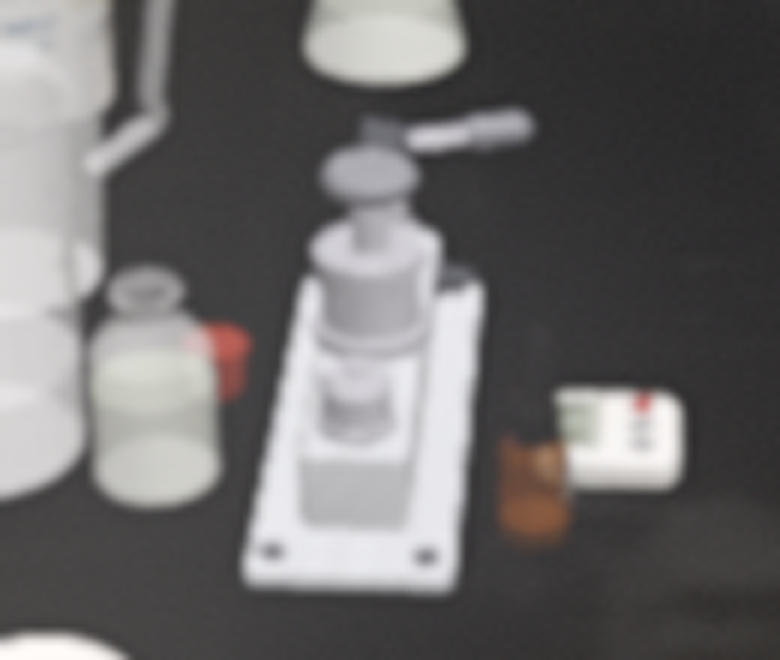

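```bash
python3 - <<'E'
from h import *
f=lambda u,v,z:ray("top",195+(u+.5)/6-.5,140+(v+.5)/6-.5,z)
c=[f(*p,.010)for p in((88,200),(636,265),(618,452),(65,382))]
for x in c:print(x.round(4))
ctr=np.mean(c,0);e=(c[0]+c[3]-c[1]-c[2])/2;yaw=np.arctan2(-e[0],e[1]);print("ctr",ctr,"yaw",yaw,np.linalg.norm(e))
R=np.array([[np.cos(yaw),-np.sin(yaw)],[np.sin(yaw),np.cos(yaw)]])
cap=f(338,295,.142);print("cap",cap)
print("tower",f(172,288,.083),"pred",cap[:2]+R@[0,.08])
print("ctr->cap local",R.T@(cap[:2]-ctr[:2]))
ax=cap[:2]+R@[0,-.09];print("axis pred",ax,"hub img",f(535,325,.115))
for uv in((562,450),(568,482),(553,410)):
    g=f(*uv,.115);d=R.T@(g[:2]-ax);print("grip",g,np.linalg.norm(d),"a",np.arctan2(-d[0],-d[1]))
# side view cap
def fs(u,v,z):return ray("side",210+(u+.5)/6-.5,180+(v+.5)/6-.5,z)
print("side cap",fs(370,172,.142),"side grip",fs(500,127,.109),"lever tip",fs(533,126,.109))
# depth checks
t=np.load("top0.npz");C=cloud("top",t['d'])
P=C[165:225,200:305].reshape(-1,3);m=(P[:,2]>.13)&(P[:,2]<.16);print("cap cloud",P[m].mean(0),m.sum(),np.median(P[m],0))
for lo,hi in((.095,.13),):
    m=(P[:,2]>lo)&(P[:,2]<hi)&(P[:,1]<0);
    for q in P[m][::4]:print(q.round(3))
for n,u,v in(("bung",440,170),("timer",290,550),("drop",155,465)):print(n,f(u,v,.02))
print("bottle mid",f(280,120,.05))
E
```

```text
[0.6047 0.1706 0.01  ]
[ 0.579  -0.1008  0.01  ]
[ 0.4863 -0.0937  0.01  ]
[0.5142 0.1782 0.01  ]
ctr [0.54608001 0.03858227 0.01      ] yaw -0.09828833141437053 0.27293654099060294
cap [0.54341751 0.03793045 0.142     ]
tower [0.55242324 0.11851873 0.083     ] pred [0.55126792 0.11754434]
ctr->cap local [-0.00258568 -0.00090995]
axis pred [ 0.5345858  -0.05163517] hub img [ 0.5354415  -0.04980908  0.115     ]
grip [ 0.47915571 -0.06320971  0.115     ] 0.0566256542206188 a 1.2666527117049116
grip [ 0.46482678 -0.06620929  0.115     ] 0.07126517548519679 a 1.2665495907848867
grip [ 0.49710216 -0.05877393  0.115     ] 0.03815736774509857 a 1.2843117916187765
side cap [0.54200997 0.04468894 0.142     ] side grip [ 0.47431472 -0.07007225  0.109     ] lever tip [ 0.4577278  -0.07046023  0.109     ]
cap cloud [0.54385699 0.03910109 0.1410463 ] 208 [0.54333076 0.03926452 0.1412399 ]
[ 0.546 -0.045  0.114]
[ 0.546 -0.056  0.116]
[ 0.542 -0.05   0.119]
[ 0.544 -0.067  0.112]
[ 0.54  -0.045  0.117]
[ 0.54  -0.056  0.116]
[ 0.541 -0.067  0.114]
[ 0.538 -0.045  0.112]
[ 0.537 -0.056  0.116]
[ 0.
[... 293 characters left out ...]
]
[ 0.516 -0.056  0.11 ]
[ 0.513 -0.056  0.117]
[ 0.511 -0.059  0.111]
[ 0.506 -0.054  0.107]
[ 0.502 -0.057  0.112]
[ 0.5   -0.059  0.111]
[ 0.497 -0.062  0.113]
[ 0.495 -0.065  0.106]
[ 0.492 -0.065  0.112]
[ 0.489 -0.06   0.116]
[ 0.486 -0.054  0.11 ]
[ 0.486 -0.065  0.114]
[ 0.483 -0.062  0.116]
[ 0.481 -0.06   0.115]
[ 0.481 -0.071  0.114]
[ 0.478 -0.065  0.118]
[ 0.475 -0.06   0.116]
[ 0.476 -0.071  0.113]
[ 0.473 -0.068  0.112]
[ 0.47  -0.065  0.114]
[ 0.467 -0.063  0.114]
[ 0.465 -0.06   0.112]
[ 0.465 -0.071  0.115]
bung [ 0.62234882 -0.00301904  0.02      ]
timer [0.43434286 0.06460765 0.02      ]
drop [0.47391713 0.13133061 0.02      ]
bottle mid [0.63937043 0.07381268 0.05      ]
```

```bash
python3 - <<'E'
import bench
print([n for n in dir(bench) if n[0]!='_'])
print(getattr(bench,'tip_extent',None))
E
python3 -m jog '[[[0,0,0],[0,0,0],0],[[0,0,0],[0,0,0],0],[[0,0,0],[0,0,0],0],[[0,0,0],[0,0,0],0]]'
```

```text
['MotionError', 'camera', 'get_calibration', 'get_obs', 'hand_in', 'tip_extent']
0.014
time_s: 0.43
eef_pos: [0.1274, 0.5602, 0.2444]
eef_rot: [-0.0, 0.112, 0.994, -0.001]
wrist_force: [-0.6, 0.3, -0.6]
opening: 0.455
```

```bash
cat >> h.py <<'E'
from scipy.spatial.transform import Rotation as Ro
O=np.array([.5435,.0385]);yaw=-.098
R2=np.array([[np.cos(yaw),-np.sin(yaw)],[np.sin(yaw),np.cos(yaw)]])
AX=O+R2@[0,-.09]
def tool(w):
    o=get_obs();q=o['eef_rot'];r=Ro.from_quat([q[1],q[2],q[3],q[0]])
    return (r.inv().apply(np.array(w)-o['eef_pos'])*1000).round(1)
def fing(a,rad,off):
    u=np.array([-np.sin(a),-np.cos(a)]);n=np.array([-np.cos(a),np.sin(a)])
    return AX+R2@(rad*u+off*n)
E
python3 - <<'E'
from h import *
print(AX)
c=fing(1.27,.058,.038);print(c)
for z in(.244,.105):print(tool([*c,z]))
for a in(1.27,1.0,.75,.5,.25,0):
  for off in (.022,):
    p=fing(a,.058,off);print(a,p,tool([*p,.105]))
E
```

```text
[ 0.53469411 -0.05106817]
[ 0.47022915 -0.02552862]
[-464.3 -495.     1. ]
[-464.4 -494.8  140. ]
1.27 [ 0.47345169 -0.04120074] [-471.  -509.4  140. ]
1.0 [ 0.4730385 -0.0578935] [-474.3 -525.7  140.1]
0.75 [ 0.47664384 -0.07293516] [-481.1 -539.6  140.1]
0.5 [ 0.48385846 -0.08661724] [-491.2 -551.3  140.1]
0.25 [ 0.4942338  -0.09808905] [-503.9 -560.2  140.1]
0 [ 0.50712476 -0.10663732] [-518.3 -565.7  140.1]
```

```bash
python3 -m jog '[[[-26,-28,0],[0,0,0],0],[[-52,-55,0],[0,0,0],0],[[-79,-84,0],[0,0,0],0],[[-105,-112,0],[0,0,0],0],[[-132,-140,0],[0,0,0],0],[[-158,-168,0],[0,0,0],0],[[-184,-196,0],[0,0,0],0],[[-211,-224,0],[0,0,0],0],[[-237,-252,0],[0,0,0],0],[[-263,-280,0],[0,0,0],0],[[-290,-308,0],[0,0,0],0],[[-316,-337,0],[0,0,0],0],[[-343,-365,0],[0,0,0],0],[[-369,-393,0],[0,0,0],0],[[-395,-421,0],[0,0,0],0],[[-422,-450,0],[0,0,0],0],[[-448,-477,0],[0,0,0],0],[[-464,-495,0],[0,0,0],0],[[-464,-495,0],[0,0,0],0]]'
python3 - <<'E'
from h import *
print(get_obs()['eef_pos'],get_obs()['q'])
c=fing(1.27,.058,.038)
print(tool([*c,.105]))
for a in(1.27,1.0,.75,.5,.25,0,-.1):
    p=fing(a,.058,.022);print(a,p,tool([*p,.105]))
for n in("side","top"):
    p,d=camera(n);np.savez(f"{n}1.npz",p=p,d=d)
    crop(n,p,*((210,340,150,260) if n=="side" else (195,315,140,250)),6,f"pics/{n}1.png")
E
```

```text
time_s: 2.02
eef_pos: [0.4719, -0.0296, 0.2453]
eef_rot: [0.0, 0.114, 0.993, -0.002]
wrist_force: [0.1, -0.3, -0.7]
opening: 0.0
[ 0.47189562 -0.02959752  0.24534281] [-0.31245498 -0.05418327  1.8553388  -0.00305251  1.33883204 -1.65436204]
[  2.7   4.  140.3]
1.27 [ 0.47345169 -0.04120074] [ -4.  -10.5 140.4]
1.0 [ 0.4730385 -0.0578935] [ -7.3 -26.9 140.4]
0.75 [ 0.47664384 -0.07293516] [-14.2 -40.7 140.5]
0.5 [ 0.48385846 -0.08661724] [-24.4 -52.4 140.5]
0.25 [ 0.4942338  -0.09808905] [-37.1 -61.2 140.6]
0 [ 0.50712476 -0.10663732] [-51.6 -66.6 140.6]
-0.1 [ 0.51281016 -0.10911205] [-57.7 -67.8 140.6]
```

View pics/side1.png

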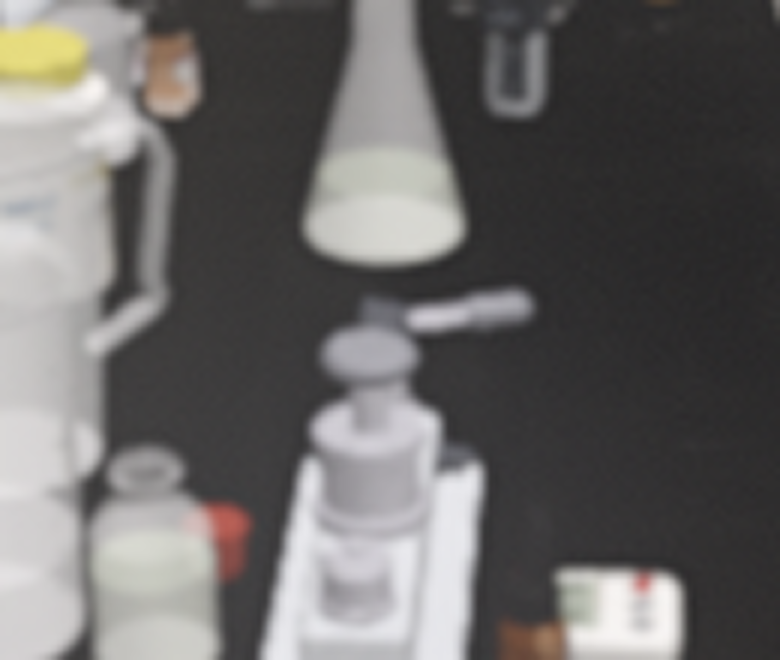

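View pics/top1.png

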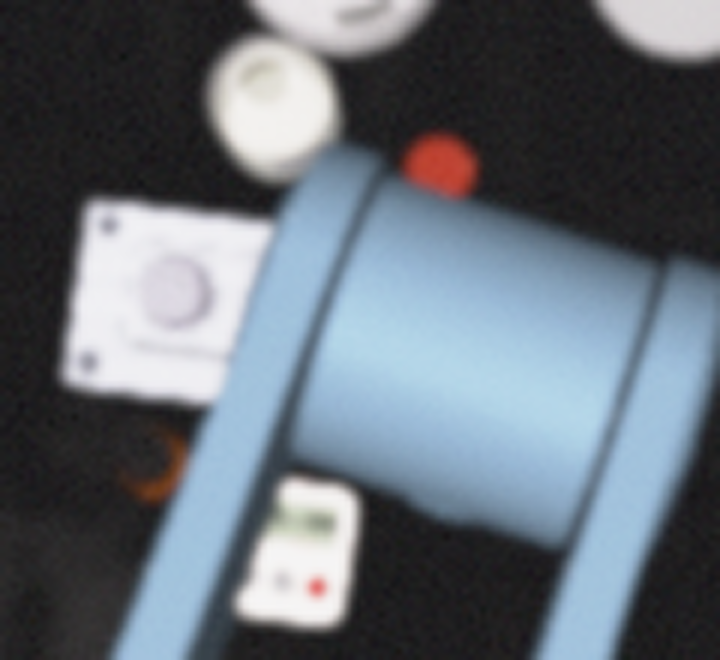

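The side view shows the shut fingertips at crop (515,110), above the lever grip at (500,307). In the top view the arm hides the lever. I'll descend on the lever's +y side.

```bash
python3 -m jog '[[[3,4,20],[0,0,0],0],[[3,5,50],[0,0,0],0],[[3,5,80],[0,0,0],0],[[3,5,105],[0,0,0],0],[[3,5,125],[0,0,0],0],[[3,5,140],[0,0,0],0],[[3,5,140],[0,0,0],0]]'
python3 - <<'E'
from h import *
print(get_obs()['eef_pos'])
for a in(1.27,1.1,1.0,.75,.5,.25,0,-.1):
    p=fing(a,.058,.022);print(a,tool([*p,.105]))
n="side";p,d=camera(n);crop(n,p,210,340,150,260,6,f"pics/{n}2.png")
E
```

```text
time_s: 2.7
eef_pos: [0.4648, -0.0185, 0.1019]
eef_rot: [-0.004, 0.112, 0.994, 0.0]
wrist_force: [-0.4, 0.5, -0.6]
opening: 0.005
[ 0.46476148 -0.01849774  0.10187185]
1.27 [-13.5 -20.2  -3.2]
1.1 [-15.1 -30.6  -3.2]
1.0 [-16.8 -36.6  -3.2]
0.75 [-23.7 -50.4  -3.3]
0.5 [-33.7 -62.2  -3.3]
0.25 [-46.4 -71.   -3.4]
0 [-60.9 -76.5  -3.5]
-0.1 [-67.  -77.7  -3.6]
```

View pics/side2.png

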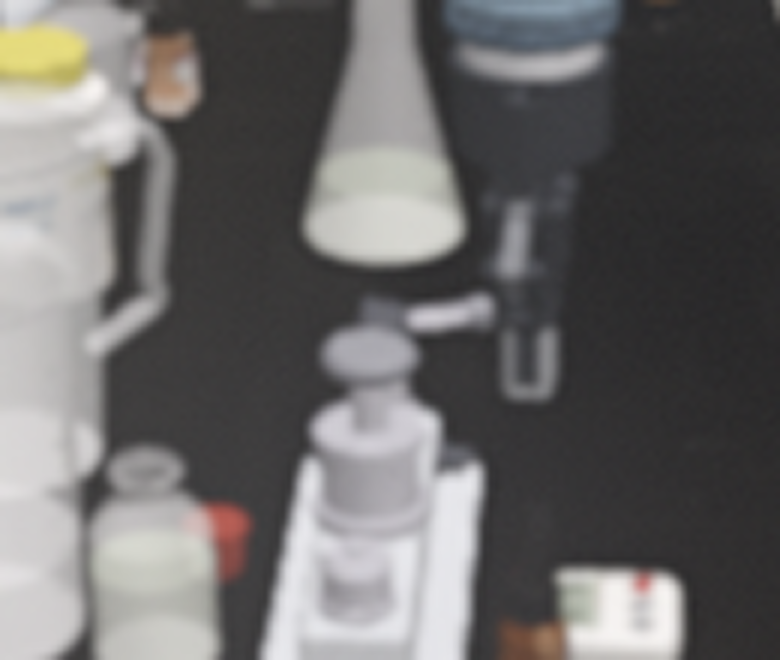

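The fingertip at crop (530,365) stands on the +y side of the grip, with the lever untouched. I'll sweep it round the arc now.

```bash
python3 -m jog '[[[-6,-8,0],[0,0,0],0],[[-13,-20,0],[0,0,0],0],[[-15,-31,0],[0,0,0],0],[[-17,-37,0],[0,0,0],0],[[-20,-44,0],[0,0,0],0],[[-24,-50,0],[0,0,0],0],[[-29,-57,0],[0,0,0],0],[[-34,-62,0],[0,0,0],0],[[-40,-67,0],[0,0,0],0],[[-46,-71,0],[0,0,0],0],[[-53,-74,0],[0,0,0],0],[[-53,-74,0],[0,0,0],0]]'
python3 - <<'E'
from h import *
print(get_obs()['eef_pos'])
for a in(.25,0,-.1):
    p=fing(a,.058,.022);print(a,tool([*p,.105]))
n="side";p,d=camera(n);crop(n,p,210,340,150,260,6,f"pics/{n}3.png")
E
```

```text
time_s: 3.75
eef_pos: [0.5027, -0.1041, 0.1036]
eef_rot: [-0.002, 0.112, 0.994, -0.001]
wrist_force: [-1.1, -0.5, -1.2]
opening: 0.003
[ 0.50265749 -0.10411378  0.10363007]
0.25 [ 9.6  4.  -1.3]
0 [-4.9 -1.5 -1.4]
-0.1 [-11.   -2.6  -1.4]
```

View pics/side3.png

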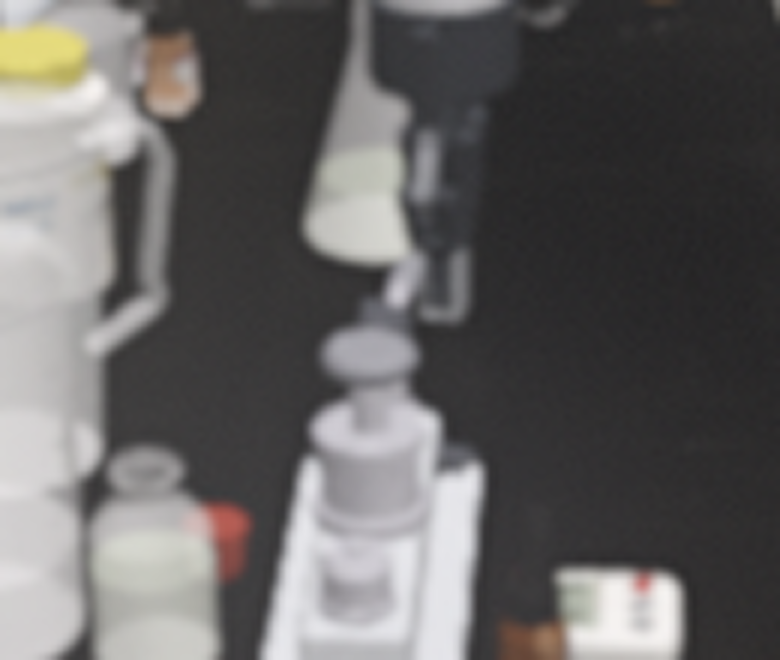

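The lever is following; the grip is beside the finger at crop (405,285). I'll push on gently in +x until I feel the stop.

```bash
python3 -m jog '[[[-3,-1,0],[0,0,0],0],[[-6,-2,0],[0,0,0],0],[[-9,-2,0],[0,0,0],0],[[-9,-2,0],[0,0,0],0]]'; python3 -m jog '[[[-2,0,0],[0,0,0],0],[[-4,0,0],[0,0,0],0],[[-4,0,0],[0,0,0],0]]'
python3 - <<'E'
from h import *
for a in(0.25,0,-.1):
    p=fing(a,.058,.022);print(a,tool([*p,.105]))
E
```

```text
time_s: 4.13
eef_pos: [0.5096, -0.1072, 0.1031]
eef_rot: [-0.004, 0.112, 0.994, -0.0]
wrist_force: [-4.0, 1.2, 2.0]
opening: -0.0
time_s: 4.38
eef_pos: [0.5102, -0.1072, 0.1025]
eef_rot: [-0.008, 0.111, 0.994, 0.0]
wrist_force: [-15.1, 2.2, 11.6]
opening: -0.002
0.25 [17.6  5.3 -2.2]
0 [ 3.2 -0.2 -2.4]
-0.1 [-2.9 -1.3 -2.5]
```

A steady 15 N of resistance, and the position agrees with angle ≈0, so the lever is on its stop. I'll back off in −x, rise and look.

```bash
python3 -m jog '[[[5,0,0],[0,0,0],0],[[15,0,0],[0,0,0],0],[[25,0,0],[0,0,0],0],[[28,0,-20],[0,0,0],0],[[28,0,-50],[0,0,0],0],[[28,0,-80],[0,0,0],0],[[28,0,-100],[0,0,0],0],[[28,0,-100],[0,0,0],0]]'
python3 - <<'E'
from h import *
print(get_obs()['eef_pos'])
n="side";p,d=camera(n);crop(n,p,210,340,150,260,6,f"pics/{n}4.png")
print(tool([*O,.20]))
E
```

```text
time_s: 5.05
eef_pos: [0.4873, -0.1024, 0.2082]
eef_rot: [-0.004, 0.111, 0.994, -0.001]
wrist_force: [0.6, -0.4, 0.0]
opening: 0.0
[ 0.48725735 -0.10235286  0.20821376]
[-25.  149.6   5.1]
```

View pics/side4.png

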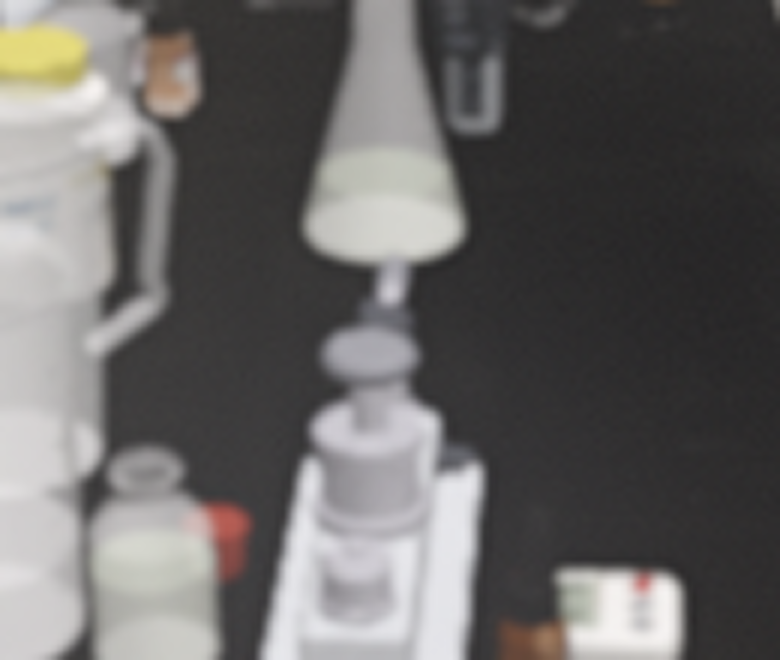

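```bash
python3 - <<'E'
from h import *
c=get_calibration("side");T=np.linalg.inv(c["world_from_camera"])
def pr(w):
    p=T[:3,:3]@w+T[:3,3];return 6*(c["fx"]*p[0]/p[2]+c["cx"]-210),6*(c["fy"]*p[1]/p[2]+c["cy"]-150)
print("ax",pr(np.array([*AX,.109])))
for a in(0,.12,.25):print(a,pr(np.array([*fing(a,.025,0),.109])),pr(np.array([*fing(a,.075,0),.109])))
p,d=camera("top");crop("top",p,195,315,140,250,6,"pics/top4.png")
E
```

```text
ax (np.float64(378.06514626964065), np.float64(323.42032525354324))
0 (np.float64(381.50751085511956), np.float64(301.8248270391614)) (np.float64(388.07583732643855), np.float64(260.61876676849806))
0.12 (np.float64(387.4320947693184), np.float64(302.1070441410878)) (np.float64(405.31749267748046), np.float64(261.4111319731171))
0.25 (np.float64(393.7028478227911), np.float64(302.7534912189816)) (np.float64(423.6062662820342), np.float64(263.23304224106107))
```

View pics/top4.png

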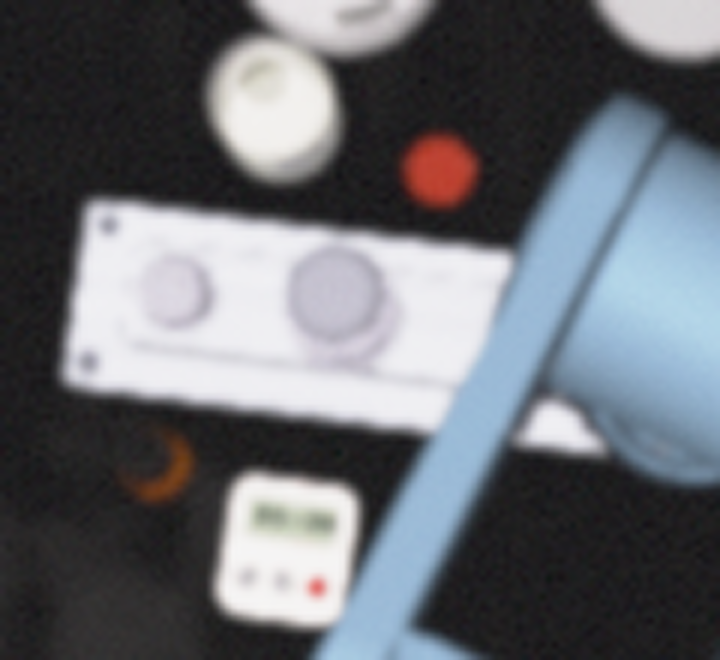

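The lever projects within about 0.05 rad of closed, with its tip at crop (395,265). In the top view the bystanders have not moved. Next I'll go over the plunger cap.

```bash
python3 -m jog '[[[-6,37,0],[0,0,0],0],[[-12,75,0],[0,0,0],0],[[-19,112,2],[0,0,0],0],[[-25,149,4],[0,0,0],0],[[-25,150,5],[0,0,0],0],[[-25,150,5],[0,0,0],0]]'
python3 - <<'E'
from h import *
print(get_obs()['eef_pos'])
print(tool([*O,.156]),tool([*O,.131]))
n="side";p,d=camera(n);crop(n,p,210,340,180,290,6,f"pics/{n}5.png")
E
```

```text
time_s: 5.65
eef_pos: [0.5414, 0.0415, 0.196]
eef_rot: [-0.009, 0.109, 0.994, -0.0]
wrist_force: [-0.6, -0.6, 0.3]
opening: 0.001
[0.54137239 0.04148619 0.19595056]
[-3.4 -2.4 39.9] [-3.8 -2.3 64.9]
```

View pics/side5.png

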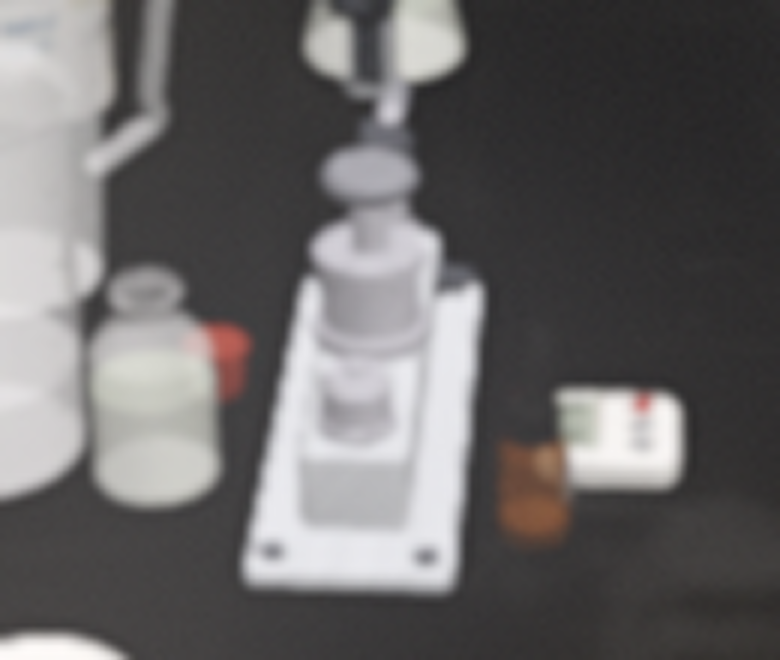

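The fingertip is at crop (372,90), above the cap at (370,172), and the lever is still closed. First press.

```bash
python3 -m jog '[[[-3,-2,15],[0,0,0],0],[[-3,-2,30],[0,0,0],0],[[-3,-2,40],[0,0,0],0],[[-3,-2,48],[0,0,0],0],[[-3,-2,56],[0,0,0],0],[[-3,-2,62],[0,0,0],0],[[-3,-2,67],[0,0,0],0],[[-3,-2,67],[0,0,0],0]]'; python3 -c "
from bench import *;print(get_obs()['eef_pos'])"
```

```text
time_s: 6.37
eef_pos: [0.5425, 0.0365, 0.131]
eef_rot: [-0.009, 0.11, 0.994, -0.001]
wrist_force: [-8.9, -2.5, 15.6]
opening: 0.001
[0.5424552  0.03653057 0.13100355]
```

```bash
python3 -m jog '[[[0,0,2],[0,0,0],0],[[0,0,3],[0,0,0],0],[[0,0,3],[0,0,0],0]]'; python3 -m jog '[[[0,0,-15],[0,0,0],0],[[0,0,-35],[0,0,0],0],[[0,0,-45],[0,0,0],0],[[0,0,-45],[0,0,0],0],[[0,0,-45],[0,0,0],0],[[0,0,-45],[0,0,0],0]]'
python3 - <<'E'
from h import *
print(get_obs()['eef_pos'],tool([*O,.156]),tool([*O,.131]))
n="side";p,d=camera(n);crop(n,p,210,340,180,290,6,f"pics/{n}6.png")
E
```

```text
time_s: 6.62
eef_pos: [0.5425, 0.0364, 0.1309]
eef_rot: [-0.009, 0.111, 0.994, -0.001]
wrist_force: [-10.8, 3.0, 23.3]
opening: 0.005
time_s: 7.12
eef_pos: [0.5425, 0.0363, 0.1747]
eef_rot: [-0.01, 0.111, 0.994, -0.001]
wrist_force: [-0.4, 0.3, -0.5]
opening: -0.003
[0.54253062 0.03629551 0.17467107] [-0.8  2.4 18.6] [-1.3  2.5 43.6]
```

View pics/side6.png

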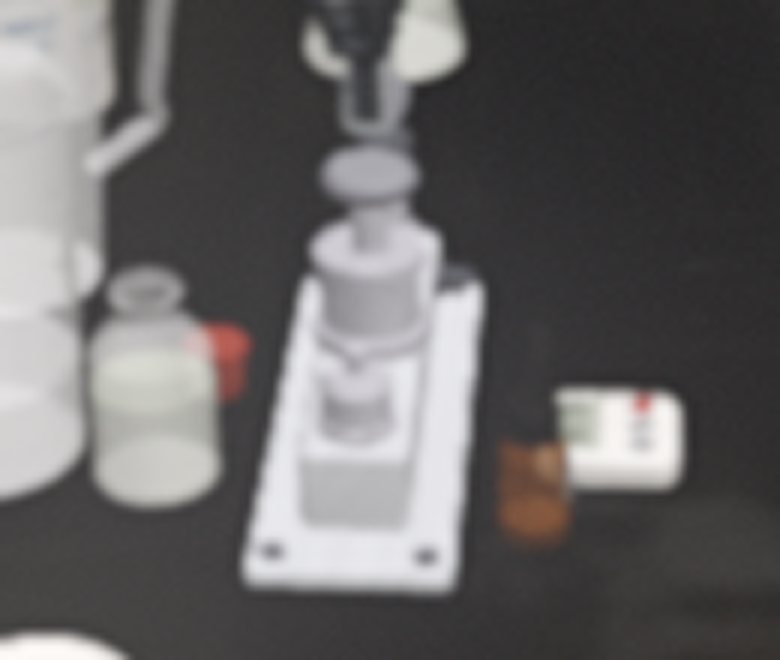

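A firm stop at z=0.131. The plunger is back up, and the pin is starting to show at crop (357,360). Second press.

```bash
python3 -m jog '[[[0,2,12],[0,0,0],0],[[0,2,22],[0,0,0],0],[[0,2,32],[0,0,0],0],[[0,2,40],[0,0,0],0],[[0,2,47],[0,0,0],0],[[0,2,48],[0,0,0],0],[[0,2,48],[0,0,0],0]]'; python3 -m jog '[[[0,0,-15],[0,0,0],0],[[0,0,-35],[0,0,0],0],[[0,0,-45],[0,0,0],0],[[0,0,-45],[0,0,0],0],[[0,0,-45],[0,0,0],0],[[0,0,-45],[0,0,0],0]]'
python3 - <<'E'
from h import *
print(get_obs()['eef_pos'],tool([*O,.156]),tool([*O,.131]))
n="side";p,d=camera(n);crop(n,p,210,340,180,290,6,f"pics/{n}7.png")
E
```

```text
time_s: 7.75
eef_pos: [0.5425, 0.0386, 0.1307]
eef_rot: [-0.01, 0.11, 0.994, -0.001]
wrist_force: [-17.2, 1.9, 43.1]
opening: -0.002
time_s: 8.25
eef_pos: [0.5422, 0.0387, 0.1737]
eef_rot: [-0.011, 0.11, 0.994, -0.001]
wrist_force: [0.2, 0.4, -0.2]
opening: 0.001
[0.54222325 0.03868721 0.17372718] [-1.7  0.2 17.7] [-2.2  0.3 42.7]
```

View pics/side7.png

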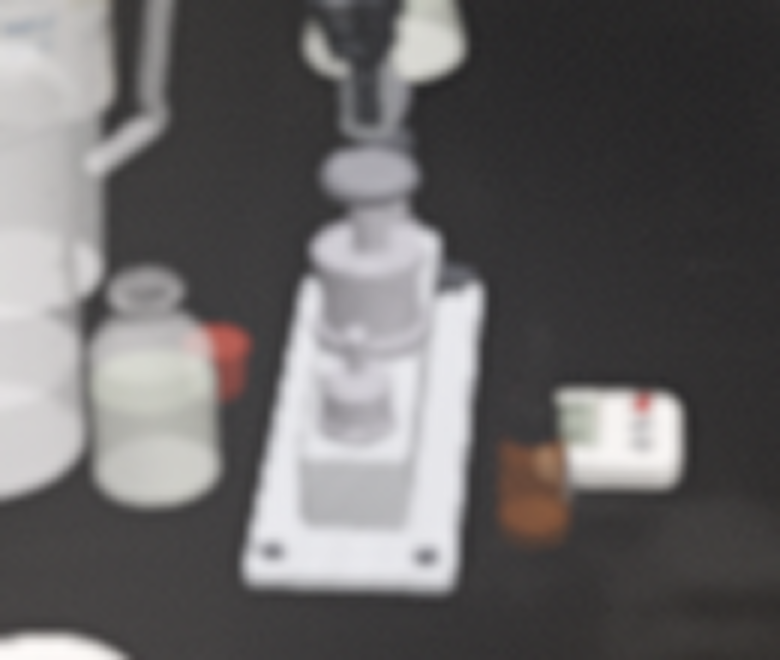

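The pin tip has risen to about (355,335) in the crop. Third press, a little softer.

```bash
python3 -m jog '[[[-1,0,12],[0,0,0],0],[[-1,0,22],[0,0,0],0],[[-1,0,32],[0,0,0],0],[[-1,0,40],[0,0,0],0],[[-1,0,45],[0,0,0],0],[[-1,0,46],[0,0,0],0],[[-1,0,46],[0,0,0],0]]'; python3 -m jog '[[[0,0,-15],[0,0,0],0],[[0,0,-35],[0,0,0],0],[[0,0,-45],[0,0,0],0],[[0,0,-45],[0,0,0],0],[[0,0,-45],[0,0,0],0],[[0,0,-45],[0,0,0],0]]'
python3 - <<'E'
from h import *
print(get_obs()['eef_pos'],tool([*O,.156]),tool([*O,.131]))
n="side";p,d=camera(n);crop(n,p,210,340,180,290,6,f"pics/{n}8.png")
c=get_calibration("side");T=np.linalg.inv(c["world_from_camera"])
b=O+R2@[0,.08]
for z in(.083,.099,.111,.119):
    q=T[:3,:3]@np.array([*b,z])+T[:3,3];print(z,6*(c["fx"]*q[0]/q[2]+c["cx"]-210),6*(c["fy"]*q[1]/q[2]+c["cy"]-180))
E
```

```text
time_s: 8.88
eef_pos: [0.5427, 0.0385, 0.1308]
eef_rot: [-0.011, 0.11, 0.994, -0.001]
wrist_force: [-12.6, 0.4, 33.8]
opening: 0.002
time_s: 9.38
eef_pos: [0.5426, 0.0386, 0.174]
eef_rot: [-0.012, 0.11, 0.994, -0.001]
wrist_force: [0.1, 0.2, -0.6]
opening: 0.002
[0.54264971 0.03856844 0.17396753] [-1.3  0.2 17.9] [-1.9  0.3 42.9]
0.083 352.1230065260203 362.12343477498223
0.099 351.6587864426431 330.7220029918121
0.111 351.3071804923836 306.9381757577546
0.119 351.0711171286107 290.9700436595185
```

View pics/side8.png

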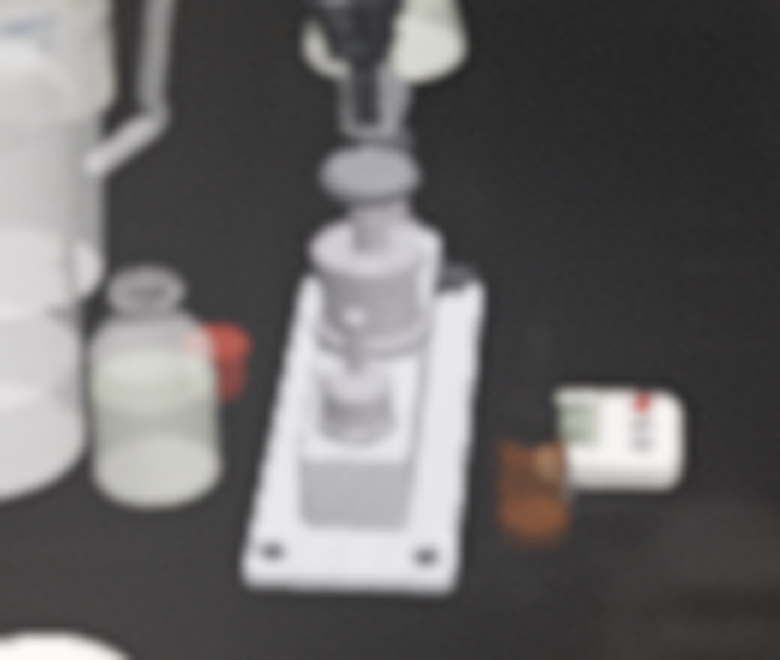

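The pin tip is at crop (355,315), about 24 mm out. Fourth press.

```bash
python3 -m jog '[[[-1,0,12],[0,0,0],0],[[-1,0,22],[0,0,0],0],[[-1,0,32],[0,0,0],0],[[-1,0,40],[0,0,0],0],[[-1,0,45],[0,0,0],0],[[-1,0,46],[0,0,0],0],[[-1,0,46],[0,0,0],0]]'; python3 -m jog '[[[0,0,-15],[0,0,0],0],[[0,0,-35],[0,0,0],0],[[0,0,-45],[0,0,0],0],[[0,0,-45],[0,0,0],0],[[0,0,-45],[0,0,0],0],[[0,0,-45],[0,0,0],0]]'
python3 - <<'E'
from h import *
n="side";p,d=camera(n);crop(n,p,210,340,180,290,6,f"pics/{n}9.png")
E
```

```text
time_s: 10.02
eef_pos: [0.543, 0.0384, 0.1308]
eef_rot: [-0.012, 0.11, 0.994, -0.001]
wrist_force: [-10.8, 1.0, 30.5]
opening: -0.001
time_s: 10.52
eef_pos: [0.5431, 0.0385, 0.174]
eef_rot: [-0.014, 0.11, 0.994, -0.001]
wrist_force: [0.1, 0.8, -0.9]
opening: 0.0
```

View pics/side9.png

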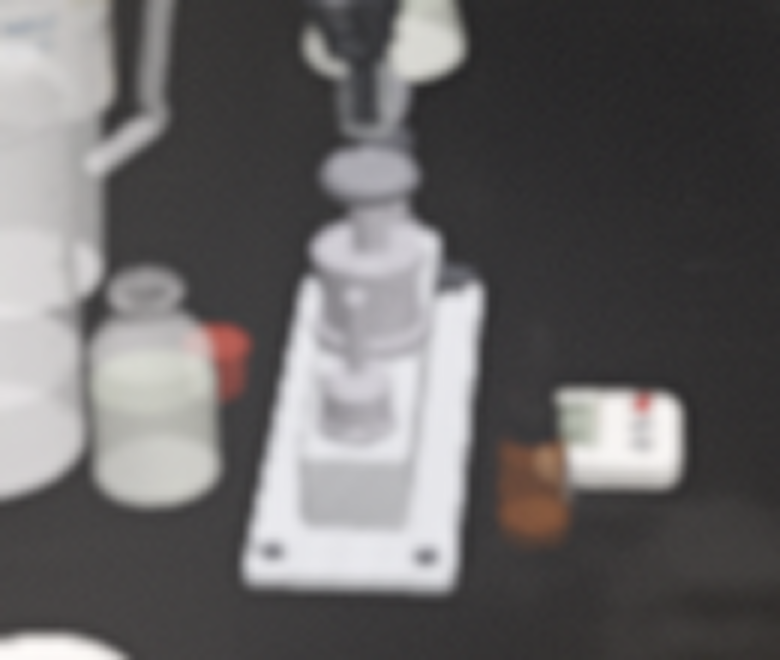

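```bash
python3 - <<'E'
import cv2,numpy as np
I={k:cv2.imread(f"pics/side{k}.png").astype(float).mean(2) for k in(5,6,7,8,9)}
for k in(6,7,8,9):
    # column profile near the pin against the pre-press picture
    print(k,[int(x) for x in (I[k]-I[5])[276:372:4,350:362].mean(1)])
    D=I[k][270:375,345:368].mean(1);print("  bright peak row",270+np.argmax(I[k][270:345,350:362].mean(1)))
E
python3 -m jog '[[[0,0,-30],[0,0,0],0],[[20,0,-60],[0,0,0],0],[[50,0,-80],[0,0,0],0],[[90,0,-80],[0,0,0],0],[[130,0,-80],[0,0,0],0],[[170,0,-80],[0,0,0],0],[[170,0,-80],[0,0,0],0]]'
python3 - <<'E'
from h import *
p,d=camera("side");crop("side",p,210,340,180,290,6,"pics/side10.png")
p,d=camera("top");crop("top",p,195,315,140,250,6,"pics/top10.png")
E
```

```text
6 [0, 0, 0, 0, 0, 0, 0, 0, 0, 0, 0, 0, -1, -1, 0, 2, 7, 13, 19, 10, -8, -26, -33, -25]
  bright peak row 344
7 [0, 0, 0, 0, 0, 0, 0, -1, 0, 0, 1, 6, 19, 31, 36, 27, 8, -9, -17, -22, -27, -34, -33, -25]
  bright peak row 335
8 [0, 0, 0, 0, 0, 0, 0, 7, 19, 32, 38, 34, 22, 7, -1, -11, -19, -23, -20, -20, -26, -33, -33, -24]
  bright peak row 270
9 [-1, 1, 8, 20, 33, 38, 35, 24, 14, 7, 4, 4, 4, 3, -1, -10, -19, -23, -20, -19, -26, -33, -33, -24]
  bright peak row 270
time_s: 11.15
eef_pos: [0.3726, 0.0773, 0.2563]
eef_rot: [-0.016, 0.109, 0.994, -0.001]
wrist_force: [1.0, -1.0, -0.2]
opening: -0.002
```

View pics/side10.png

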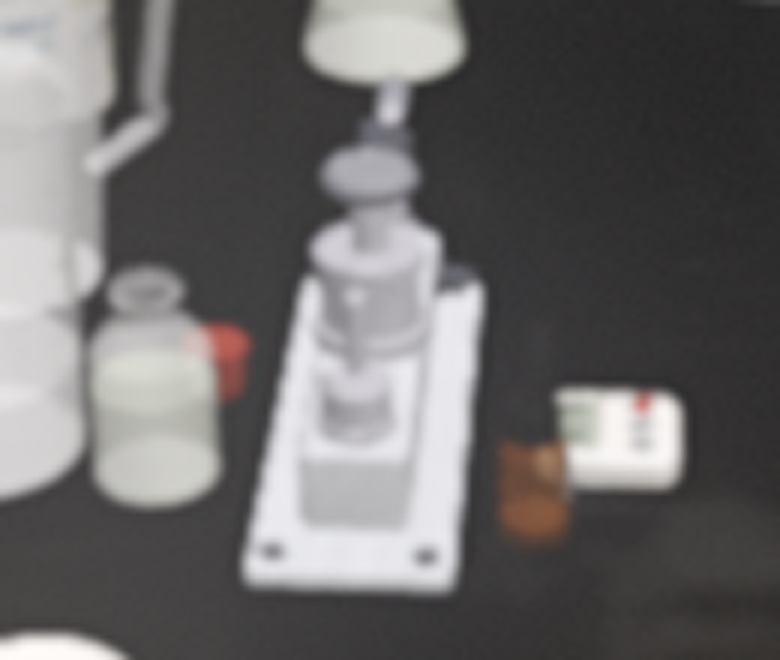

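View pics/top10.png

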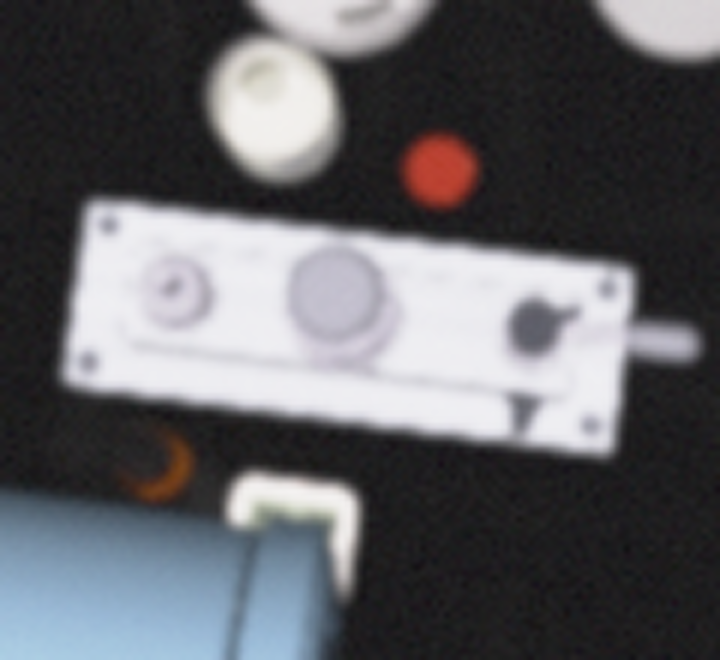

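The pin-tip peak rows after presses 2, 3 and 4 are 331, 316 and 296. That is one normal 8 mm step and then a 10 mm step, which means the pin popped to its stop; the absolute height also fits 36 mm. The top view shows the lever parallel to the plate, from hub (535,325) to tip (690,343). The cap is at its starting height, and the bottle, bung, dropper and timer are where they were.

```bash
python3 -c "
from bench import *
print(get_obs()['wrist_force']);print(hand_in())"
```

```text
[0.81882502 0.10211052 0.62665674]
the job is handed in; nothing more can be done
None
```

I closed the vent, pumped the plunger with four full presses until the pin popped out, and handed the job in at about 11.3 s of the 58 s allowed. No verdict was reported.

- **Vent:** I pushed the lever round with the shut fingertips until the stop resisted with about 15 N. The last top view shows it parallel to the pump plate, within about 0.05 rad of closed.
- **Plunger:** Each press bottomed out at the same height, with a highest wrist force of 43 N. In the last pictures the cap is back at its starting height.
- **Pin:** The last step was 10 mm, against the 8 mm before it, which means it popped to its stop. Its height in the side view also fits the full 36 mm, once a steady 5-pixel offset seen at the earlier steps is allowed for. I judged this from pictures only, since the joint values can't be read.
- **Bystanders:** The sample bottle, bung, dropper, flask base and timer looked unmoved in the last pictures, though the arm hid the lower part of the timer in the top view. The petri dish was outside those cropped pictures, so I did not check it again; the arm crossed that side only at travel height.
- **Arm:** It finished clear of everything, with wrist force near zero.

No check failed.

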